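# Load the cam clamp and hold it at full lift

## Task

Lay the wide flat steel coupon in the wide pocket of the clamping fixture and the narrow one in the narrow pocket, both flat and let go, with the cam lever still at rest. Then swing the cam lever to its highest lift, straight over the tongue of the base plate, neither short nor past, so that both plungers press their coupons, and finish while still holding it there (it springs back if let go). Leave the tape measure, the copper nozzle and the spanner where they are.

Things in the scene. Friction and masses are not known exactly. Their poses are not given: they have to be found in the camera images.
- coupon_wide: Wide flat steel weld coupon lying flat, 50 x 100 x 6 mm (its weld bead looks 3 mm higher but fingers do not feel it), about 0.24 kg. Origin: centre of its underside; z up, y along its 100 mm length, x across its width. Both coupons lie on the bench left of the fixture; which one is nearer the robot changes.
- coupon_narrow: Narrow, thicker flat steel weld coupon, lying flat, 30 x 80 x 10 mm (its bead looks 3 mm higher), 0.19 kg give or take. Origin: centre of its underside; z up, y along its 80 mm length, x across the 30 mm width.
- fixture: Dark steel clamping fixture, fixed to the bench; place and yaw change. Plate 210 (x) x 235 (y) x 12 mm; a 22 mm wide tongue with a bright line sticks out along -y. Origin: on the bench, mid-width, 85 mm from the plate's +y edge; z up. From +y to -y: fixed stops (14 mm above the plate), two pockets, jaw bar with two black sprung plungers, cam and lever. All but the lever's grip is under 45 mm high.
- pocket_wide (a point): Centre of the wide pocket, on the plate's top face (12 mm above the bench), axes as the fixture's. Takes the wide coupon, length along y: 58 mm between tapered guide pins (8 mm thick, 9 mm high, two a side, about 37 mm either side of the middle), 111 mm along y between fixed stop (+y) and plunger (-y) with the lever at rest. Between the pins the sides are open for fingers.
- pocket_narrow (a point): Centre of the narrow pocket, on the plate's top face (12 mm above the bench), axes as the fixture's, 95 mm in -x from the wide one. Takes the narrow coupon, length along y: 38 mm between the same kind of pins (about 31 mm either side of the middle), 91 mm along y between stop and plunger with the lever at rest. Between the pins the sides are open for fingers.
- cam_lever: Cam lever with an eccentric disc that pushes the jaw bar. Origin: on its upright pivot at the bench; z up, x along the lever towards its grip. From rest on its stop it swings clockwise seen from above, up to 1.7 rad. Highest lift is 1.15 rad from rest, right over the tongue; beyond it the jaw bar falls back. A spring pulls it back to rest (about 2 N at the grip at rest, 4 to 5 N at highest lift).
- lever_grip (a point): Middle of the upright round black grip at the lever's end, 75 mm above the bench, 110 mm from the pivot; x along the lever away from the pivot, z up. Grip 18 mm thick, straight from 47 to 89 mm above the bench, top at 95 mm, fixed to the lever. The lever bar below is 18 mm wide, its top 39 mm above the bench.
- lever_pivot (a point): Point on the lever's upright pivot axis, 75 mm above the bench (level with the grip's origin), 120 mm in -y from the fixture's origin.
- peak_point (a point): Where the grip's middle (point lever_grip) is at highest lift, good within 15 mm (0.14 rad): 75 mm above the bench, straight above the rounded end of the tongue.
- plunger_wide: Black sprung plunger on the jaw bar that pushes the wide coupon along +y against its stop: face 30 mm wide, 10 mm high. Origin: in the middle of its pushing face. At highest lift it presses with 5 to 7 N, after pushing the coupon up to 11 mm along.
- plunger_narrow: The same for the narrow coupon: face 20 mm wide.
- tape_measure: Yellow tape measure, 35 x 70 x 60 mm, standing to the right of the work. Origin: centre of its underside. To be left alone.
- mig_nozzle: Copper nozzle, 23 mm thick, 56 mm tall, standing upright behind the fixture. Origin: centre of its underside. To be left alone.
- pin_spanner: Flat steel spanner, 43 x 140 x 10 mm, lying beyond the coupons on the left. Origin: centre of its underside. To be left alone.
Not all that is in view belongs to the job. What is shaped like the coupon_wide but green is not meant. Several things have the shape of the coupon_narrow; the one meant has the colours described above.

How it is judged:
On the way:
1. both coupons lie flat in their own pockets, let go, with the cam lever still at rest (its grip over 105 mm from the peak point) (x of coupon_wide in the frame of pocket_wide between -0.007 and 0.007 m and y of coupon_wide in the frame of pocket_wide between -0.0095 and 0.0095 m and z of coupon_wide in the frame of pocket_wide between -0.003 and 0.003 m and angle between each of coupon_wide, coupon_narrow's own z axis and vertical below 0.06 rad and angle between the y axis of coupon_wide and the y axis of pocket_wide, either way round below 0.15 rad and contact force between the fingers and coupon_wide below 0.3 N and x of coupon_narrow in the frame of pocket_narrow between -0.007 and 0.007 m and y of coupon_narrow in the frame of pocket_narrow between -0.0095 and 0.0095 m and z of coupon_narrow in the frame of pocket_narrow between -0.003 and 0.003 m and angle between the y axis of coupon_narrow and the y axis of pocket_narrow, either way round below 0.15 rad and contact force between the fingers and coupon_narrow below 0.3 N and horizontal distance between lever_grip and peak_point above 0.105 m), for 0.2 s.
At the end, for the whole second after the job is handed in: Lever still, its grip within 15 mm of the peak point, fingers pressing its grip over 1 N; each plunger presses its own coupon over 3 N; each coupon at rest in its own pocket (7 mm across, 9.5 mm along, 3 mm in height, tilt 0.06, turn 0.15 rad), not touched by the fingers (x of coupon_wide in the frame of pocket_wide between -0.007 and 0.007 m and y of coupon_wide in the frame of pocket_wide between -0.0095 and 0.0095 m and z of coupon_wide in the frame of pocket_wide between -0.003 and 0.003 m and angle between each of coupon_wide, coupon_narrow's own z axis and vertical below 0.06 rad and angle between the y axis of coupon_wide and the y axis of pocket_wide, either way round below 0.15 rad and contact force between the fingers and coupon_wide below 0.3 N and x of coupon_narrow in the frame of pocket_narrow between -0.007 and 0.007 m and y of coupon_narrow in the frame of pocket_narrow between -0.0095 and 0.0095 m and z of coupon_narrow in the frame of pocket_narrow between -0.003 and 0.003 m and angle between the y axis of coupon_narrow and the y axis of pocket_narrow, either way round below 0.15 rad and contact force between the fingers and coupon_narrow below 0.3 N and horizontal distance between lever_grip and peak_point below 0.015 m and angular speed of cam_lever below 0.1 rad/s and contact force between the fingers and cam_lever above 1 N and contact force between plunger_wide and coupon_wide above 3 N and linear speed of each of coupon_wide, coupon_narrow below 0.02 m/s and contact force between plunger_narrow and coupon_narrow above 3 N); the arm keeps its last pose, push and grip.
It fails at once if the tape measure is moved more than 20 mm (distance of tape_measure from where it was at the start of the episode above 0.02 m).
It fails at once if the copper nozzle is moved more than 20 mm (distance of mig_nozzle from where it was at the start of the episode above 0.02 m).
It fails at once if the spanner is moved more than 20 mm (distance of pin_spanner from where it was at the start of the episode above 0.02 m).
It also fails if it takes over 61 s, if anything falls off the work surface, if the arm or the gripper's body presses on something with over 40 N, if the wrist force passes 120 N, or if a joint passes its speed limit or range.

## Robot

A 6-joint arm with a two-finger parallel gripper is mounted at the origin on a cart in front of the work surface, level with it; the furniture and walls round the work are solid. World frame = base frame: x ahead of the robot, y to its left, z up, the work surface at z = 0. Lengths are in m, angles in rad, forces in N, time in s.
With the tool pointing down it reaches from about 0.375 to 0.975 m from the base axis. Payload 3.8 kg.
Tool frame: the origin (TCP) lies midway between the tips of the shut fingers; the grasp point (between the pads) lies 19 mm behind it; z points along the fingers, y is the line along which they close (so a half turn about z gives the same grasp; the last joint's range is limited). The gripper opens to 85 mm and grips with 20 to 120 N. Pads are 22 mm wide; open, the fingers measure 114 mm over their backs; the gripper's body (76 mm by 85 mm) begins 54 mm behind the grasp point. The pads swing forward as they close: fully open they stand 13 mm farther back than shut.
Start: joints at [1.215, 0.264, 1.604, -0, 1.274, -0.037], TCP at [0.212, 0.641, 0.231] pointing down, gripper open.
Joint ranges: [-2.63, 2.63], [-0.94, 2.18], [0.31, 2.57], [-1.31, 4.45], [0, 2.66], [-2.55, 2.55]. Speed limits (rad/s): [2.57, 2.57, 3.14, 3.14, 3.14, 3.14].

## Interface

Orientations are given as a rotation vector (axis times angle).
In Python, from workcell import status, read_camera, workorder, masks_of gives the robot as it stands.
- The arm moves only by the tool drive_tool, never from a script. Its argument "rows" is a list of rows, each a list of 7 numbers: the turn, a rotation vector about the tool's x, y, z in degrees, then the shift along the tool's x, y, z in m, then the opening, from 0 (shut) to 1 (fully open). In form: [[ax, ay, az, tx, ty, tz, claw], ...]. A call has 1 to 8 rows; each row shifts and turns the commanded pose from where the row before left it, along the tool's axes as they then stand; what a row does not reach is not made up. A row lasts 1/12 s, in which the tool goes at most 41.7 mm and 7.16 degrees, less where a joint would pass 70% of its speed; a pose out of reach is approached as far as the arm can. A call is refused whole if a number of a shift passes 0.0417 or a number of a turn 7.16, either way. A call with a gripper value outside its range is refused whole. The fingers move at their own pace and stop on an object; "force" is the grip in N (left out, the last holds). Time passes only in rows, so rows that do not move let the fingers close. It gives the time, the measured TCP pose, the force, the opening and the grip force at its end, in the units of the state.
- status.read_state(): the state, without advancing time (a new reading comes with each control period).
- read_camera(name): name is "side" or "top"; returns a dict with "color" (480x640x3 uint8, red, green, blue), "intrinsics" (3x3 intrinsics, pixels), "world_from_camera" (4x4, takes a point from camera to world coordinates). Camera axes: x right, y up, looking along -z (the intrinsics and any distortion apply to the point x, -y, -z); pixel columns grow to the right and rows downward; lengths in m; the calibration is good to about 2 mm. A picture is of the moment at which its call begins. There is no depth.
- workorder.finish_job(): hands the job in; it is judged then, once.
Trained networks look in a picture, given as the dict that the camera call returned (one of the last four; its "shot" number tells which), for a name from the list of things; names that differ only in an ending like _2 or _b are one class to them, and where a whole thing is asked for, a point or a joint stands for the part that bears it (a point fixed in the world has none). Each returns a list of dicts, best first, with "score" (0 to 1); they miss things now and then, are a little off and sometimes report something else, mostly with a low value. They report only what shows in the picture. A call takes as long as a camera call. They do not tell look-alikes from the thing itself.
- masks_of(picture, name): "mask" (480x640 bool, what is visible of it) and "bbox" ([left, top, right, bottom] in pixels, round what is visible of it).
The state is a dict: "time": time; "q": joint angles; "joint_vel": joint speeds; "joint_torque": joint torques, N m; "tool_pos": TCP position; "tcp_rot": TCP orientation; "wrist_force": force on the tool from outside, world axes, zero at the start; "torque": the same for the moment, N m; "width": opening from 0.0 (shut) to 1.0 (fully open); "grip_force": force on a finger pad.
Only numpy, scipy, OpenCV 4.12 (cv2) and the standard library are available. Lean on these libraries where they do the work, as an engineer would, in place of code of your own. Each camera call takes 0.05 s, during which the arm holds its last target. There are 200 camera calls.

## Working session

There is one attempt and no reset: what is moved stays moved. The work goes in short steps, Python scripts to look and compute and a tool call to move; the robot and the scene stay as the last step left them, time stands still between calls to the robot, and variables do not carry over. Pictures are saved under pics/ and viewed, at most 10 in all, crops included, and the job is handed in when it is done.

Besides the shell and the picture viewer there is one more tool, called after "Request:" by a JSON object that holds its "op" and its "data". drive_tool: Moves the arm, as the interface text tells. Its arguments: {"type":"object","properties":{"rows":{"type":"array"},"force":{"type":"number"}},"required":["rows"]}

```bash
mkdir -p pics; ls; cat > h.py <<'E'
import numpy as np, cv2
from workcell import status, read_camera, workorder, masks_of
def ray(p,u,v):
    K=p["intrinsics"];T=p["world_from_camera"]
    d=np.array([(u-K[0,2])/K[0,0],-(v-K[1,2])/K[1,1],-1.0])
    return T[:3,3],T[:3,:3]@d
def px2w(p,u,v,z):
    o,d=ray(p,u,v); return o+d*(z-o[2])/d[2]
def w2px(p,X):
    K=p["intrinsics"];T=p["world_from_camera"]
    c=T[:3,:3].T@(np.asarray(X,float)-T[:3,3])
    return np.array([K[0,0]*c[0]/-c[2]+K[0,2],K[1,1]*-c[1]/-c[2]+K[1,2]])
def top(p,mask,z):
    """min-area rectangle of a mask on plane z: centre, size, yaw of the long side"""
    c=max(cv2.findContours(mask.astype(np.uint8),0,1)[0],key=cv2.contourArea)[:,0]
    w=np.array([px2w(p,u,v,z)[:2] for u,v in c])
    r=cv2.minAreaRect((w*1000).astype(np.float32)); b=cv2.boxPoints(r)
    e=max(b[1]-b[0],b[2]-b[1],key=np.linalg.norm)
    return np.round(r[0],1),np.round(sorted(r[1]),1),round(float(np.degrees(np.arctan2(e[1],e[0])))%180,1)
E
python3 - <<'E'
from h import *
s=status.read_state(); print({k:np.round(v,3) for k,v in s.items()})
for n in("top","side"):
    p=read_camera(n); cv2.imwrite(f"pics/{n}0.png",p["color"][...,::-1])
    print(n,np.round(p["intrinsics"],1).tolist(),np.round(p["world_from_camera"],3).tolist(),[k for k in p])
    for t in("coupon_wide","coupon_narrow","fixture","cam_lever","lever_grip","tape_measure","mig_nozzle","pin_spanner","plunger_wide","plunger_narrow"):
        for m in masks_of(p,t):
            print(t,round(m["score"],2),m["bbox"],int(m["mask"].sum()),top(p,m["mask"],.008) if m["mask"].sum()>20 else "", p["color"][m["mask"]].mean(0).round())
E
```

```text
pics
{'time': np.float64(0.0), 'q': array([ 1.215,  0.265,  1.605,  0.   ,  1.274, -0.037]), 'joint_vel': array([-0.001,  0.   , -0.001,  0.001, -0.   , -0.001]), 'joint_torque': array([-2.0000e-03, -5.1512e+01, -3.6732e+01, -0.0000e+00,  1.3000e-02,
        0.0000e+00]), 'tool_pos': array([0.211, 0.64 , 0.23 ]), 'tcp_rot': array([-4.990e-01, -3.101e+00,  3.000e-03]), 'wrist_force': array([-0.354, -0.446, -1.082]), 'torque': array([-0.008, -0.017,  0.044]), 'grip_force': np.float64(0.0), 'width': np.float64(0.997)}
top [[542.1, 0.0, 323.5], [0.0, 542.1, 242.6], [0.0, 0.0, 1.0]] [[-0.152, 0.906, -0.394, 0.03], [-0.988, -0.138, 0.064, 0.114], [0.003, 0.399, 0.917, 1.331], [0.0, 0.0, 0.0, 1.0]] ['color', 'intrinsics', 'world_from_camera', 'shot']
coupon_wide 0.76 [245.9, 283.3, 287.9, 321.8] 779 (array([455.7, 190.3]), array([ 54.1, 101.1]), 129.5) [ 71. 205. 103.]
coupon_wide 0.74 [191.7, 304.7, 229.7, 335.0] 737 (array([437.2, 333.5]), array([49.6, 98.7]), 97.9) [177. 176. 169.]
coupon_wide 0.63 [224.8, 344.6, 250.8, 392.9] 901 (array([306.5, 278.5]), array([ 52.9, 102.3]), 178.6) [ 6
[... 2799 characters left out ...]
4, 291.0, 316.8] 210 (array([573.3, 277.8]), array([31.6, 88.2]), 105.4) [102. 102. 103.]
cam_lever 0.57 [323.4, 208.9, 365.3, 243.2] 320 (array([ 578.8, -231.9]), array([ 69. , 295.9]), 133.8) [108. 109. 115.]
lever_grip 0.54 [322.4, 205.8, 361.9, 241.7] 322 (array([ 578.8, -231.9]), array([ 69. , 295.9]), 133.8) [108. 110. 115.]
tape_measure 0.59 [336.3, 196.3, 355.9, 211.9] 293 (array([ 604.5, -418.2]), array([ 62.8, 173.9]), 106.8) [141. 120.  17.]
pin_spanner 0.6 [233.0, 320.2, 259.1, 357.2] 218 (array([606.8, 451.5]), array([ 41.8, 143.5]), 104.2) [210. 212. 212.]
plunger_wide 0.16 [324.5, 204.4, 361.8, 243.0] 325 (array([ 579.9, -237.6]), array([ 69.4, 305.7]), 133.6) [109. 110. 116.]
```

```bash
python3 - <<'E'
import cv2
a=cv2.imread("pics/top0.png"); cv2.imwrite("pics/c1.png",cv2.resize(a[180:400,125:325],None,fx=2.7,fy=2.7,interpolation=2))
cv2.imwrite("pics/c2.png",cv2.resize(a[195:320,290:440],None,fx=4.8,fy=4.8,interpolation=2))
E
```

```text
(no output)
```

View pics/c1.png

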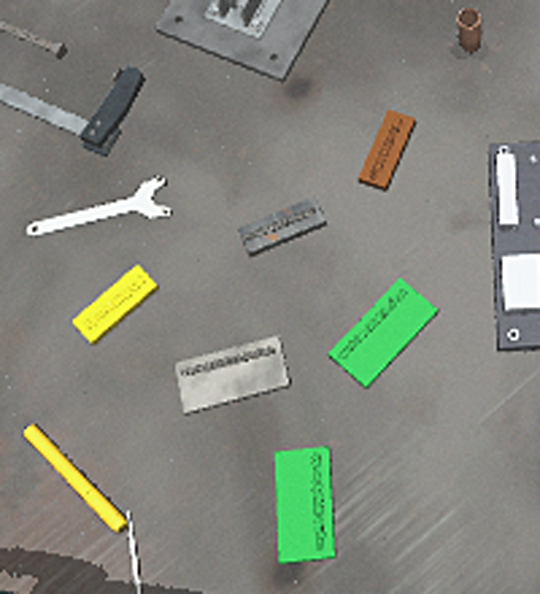

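View pics/c2.png

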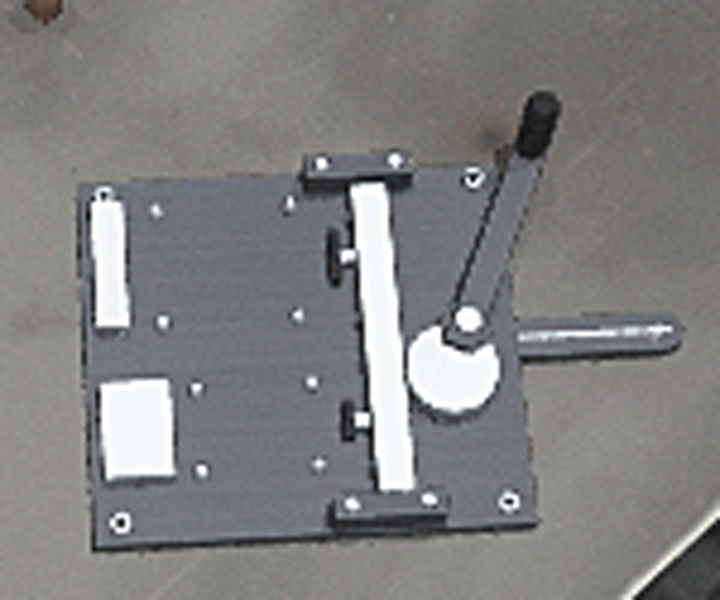

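The c1 crop shows the coupons. There are two things shaped like the wide one in green, at px (267,302) and (238,369), and one plain steel at px (211,319). There are three shaped like the narrow one: yellow at px (168,294), orange-brown at px (268,239) and grey steel at px (229,263). The grey ones fit "steel weld coupon", so I take those at (211,319) and (229,263).

c2 shows the fixture with +y to image left. The wide pocket is the upper one and the lever is at rest pointing up. The tongue points right, with its end near px (432,264).

```bash
cat >> h.py <<'E'
from scipy.spatial.transform import Rotation as Rn
def go(x,y,z,yaw):
    """yaw (deg): world direction of tool y (either way round). prints turn about tool z and shift in axes after the turn (mm)"""
    s=status.read_state(); R=Rn.from_rotvec(s["tcp_rot"]).as_matrix()
    best=None
    for k in(0,180):
        a=np.radians(yaw+k); yv=np.array([np.cos(a),np.sin(a),0]); zv=np.array([0,0,-1.]); Rt=np.stack([np.cross(yv,zv),yv,zv],1)
        rv=np.degrees(Rn.from_matrix(R.T@Rt).as_rotvec())
        print("turn deg",rv.round(2),"shift mm",(Rt.T@(np.array([x,y,z])-s["tool_pos"])*1000).round(1),"q6",s["q"][5].round(2))
def show():
    s=status.read_state(); R=Rn.from_rotvec(s["tcp_rot"]).as_matrix()
    print("t",s["time"],"pos",(s["tool_pos"]*1000).round(1),"yaw",np.degrees(np.arctan2(R[1,1],R[0,1])).round(2),"tz",R[:,2].round(3),"F",s["wrist_force"].round(1),"w",s["width"].round(3),"g",s["grip_force"].round(1),"q",s["q"].round(2))
E
python3 - <<'E'
from h import *
from scipy.optimize import least_squares
p=read_camera("top"); g=cv2.cvtColor(p["color"],cv2.COLOR_RGB2GRAY).astype(float)
cr=[(157,210),(290,204),(163,322),(298,315),(196,388),(312,382),(202,470),(318,463)]
uv=[]
for c in cr:
    u,v=c[0]/4.8+290-.4,c[1]/4.8+195-.4
    iu,iv=int(round(u)),int(round(v)); w=g[iv-2:iv+3,iu-2:iu+3].copy(); w=np.clip(w-np.median(w)-8,0,None)
    Y,X=np.mgrid[iv-2:iv+3,iu-2:iu+3]; uv.append(((w*X).sum()/w.sum(),(w*Y).sum()/w.sum()))
uv=np.array(uv)
loc=[(33,37),(33,-37),(-33,37),(-33,-37),(23,31),(23,-31),(-23,31),(-23,-31)]
def pts(q):
    x,y,a,dy=q; R=np.array([[np.cos(a),-np.sin(a)],[np.sin(a),np.cos(a)]]); o=[]
    for i,l in enumerate(loc):
        l=np.array(l)/1000+(0 if i<4 else np.array([-.095,dy])); o.append(np.r_[R@l+[x,y],.020])
    return o
f=lambda q:np.ravel([w2px(p,X)-c for X,c in zip(pts(q),uv)])
r=least_squares(f,[.56,-.02,.07,0],x_scale=.01); x,y,a,dy=r.x
print("wide pocket",r.x.round(4),"deg",np.degrees(a).round(2)); print(f(r.x).reshape(-1,2).round(2).tolist())
R=np.array([[np.cos(a),-np.sin(a)],[np.sin(a),np.cos(a)]]); print("narrow",np.array([x,y])+R@[-.095,dy])
# tongue end and line, lever grip top
P=lambda cu,cv,z:px2w(p,cu/4.8+290-.4,cv/4.8+195-.4,z)[:2].round(4)
print("tongue end(z0/12)",P(683,332,.012),"line",P(520,338,.012),P(672,330,.012),"pivot cap z40",P(468,322,.045),"grip top z95",P(542,100,.095), "grip base z47", P(533,150,.047))
print("plate corners",P(78,185,.012),P(95,543,.012),P(537,519,.012))
def th(m): return m["mask"]
for n,zz in(("coupon_wide",.006),("coupon_narrow",.010)):
    for m in masks_of(p,n):
        c=p["color"][m["mask"]].mean(0)
        if np.ptp(c)<15 and m["mask"].sum()<2000: print(n,top(p,m["mask"],zz),[top(p,m["mask"],zz/2)])
show(); 
E
```

```text
wide pocket [ 0.5697 -0.009  -0.0962 -0.0099] deg -5.51
[[-0.0, 0.05], [-0.12, 0.13], [-0.07, -0.02], [0.19, -0.01], [0.03, -0.05], [-0.01, 0.01], [0.03, -0.12], [-0.05, 0.02]]
narrow [ 0.47420086 -0.00971499]
tongue end(z0/12) [ 0.4946 -0.2486] line [ 0.5046 -0.1601] [ 0.4967 -0.2429] pivot cap z40 [ 0.5059 -0.1278] grip top z95 [ 0.6055 -0.1823] grip base z47 [ 0.5987 -0.1826]
plate corners [0.6313 0.0646] [0.4253 0.0846] [ 0.403  -0.1478]
coupon_wide (array([436.8, 333.3]), array([ 50.9, 100.5]), 97.2) [(array([437.7, 333.8]), array([ 51. , 100.8]), 97.2)]
coupon_narrow (array([577.4, 274.9]), array([36.2, 79.3]), 106.2) [(array([579.4, 275.5]), array([36.4, 79.6]), 106.2)]Traceback (most recent call last):
  File "<stdin>", line 30, in <module>
  File "h.py", line 31, in show
    print("t",s["time"],"pos",(s["tool_pos"]*1000).round(1),"yaw",np.degrees(np.arctan2(R[1,1],R[0,1])).round(2),"tz",R[:,2].round(3),"F",s["wrist_force"].round(1),"w",s["width"].round(3),"g",s["grip_force"].round(1),"q",s["q"].round(2))
                                                                                                                                                                        ^^^^^^^^^^^^^^^^
AttributeError: 'float' object has no attribute 'round'
```

```bash
sed -i 's/s\["width"\].round(3)/round(float(s["width"]),3)/; s/s\["grip_force"\].round(1)/round(float(s["grip_force"]),1)/' h.py; python3 -c "
from h import *
show(); go(.437,.3335,.10,7.2)"
```

```text
t 1.25 pos [211.5 641.  231.3] yaw 71.74 tz [-0. -0. -1.] F [0.2 0.3 0.5] w 0.999 g 0.0 q [ 1.22  0.26  1.6   0.    1.27 -0.04]
turn deg [-0.   -0.   64.54] shift mm [-333.3  185.1  131.3] q6 -0.04
turn deg [   0.     -0.   -115.46] shift mm [ 333.3 -185.1  131.3] q6 -0.04
```

Request:
{"op": "drive_tool", "data": {"rows": [[0, 0, 7.16, 0, 0, 0.01, 0.8], [0, 0, 7.16, 0, 0, 0.01, 0.8], [0, 0, 7.16, 0, 0, 0.01, 0.8], [0, 0, 7.16, 0, 0, 0.01, 0.8], [0, 0, 7.16, 0, 0, 0.01, 0.8], [0, 0, 7.16, 0, 0, 0.01, 0.8], [0, 0, 7.16, 0, 0, 0.01, 0.8], [0, 0, 7.16, 0, 0, 0.01, 0.8]]}}

```text
time: 1.92
tool_pos: [0.2116, 0.641, 0.1508]
tcp_rot: [-1.932, -2.477, -0.0]
wrist_force: [-0.1, -0.2, -0.5]
width: 0.799
grip_force: 0.0
```

Request:
{"op": "drive_tool", "data": {"rows": [[0, 0, 3.63, 0, 0, 0, 0.8], [0, 0, 3.63, 0, 0, 0, 0.8], [0, 0, 0, -0.035, 0.0195, 0, 0.8], [0, 0, 0, -0.035, 0.0195, 0, 0.8], [0, 0, 0, -0.035, 0.0195, 0, 0.8], [0, 0, 0, -0.035, 0.0195, 0, 0.8], [0, 0, 0, -0.035, 0.0195, 0, 0.8], [0, 0, 0, -0.035, 0.0195, 0, 0.8]]}}

```text
time: 2.58
tool_pos: [0.3547, 0.4458, 0.1515]
tcp_rot: [2.077, 2.357, 0.001]
wrist_force: [0.3, 0.5, -0.2]
width: 0.804
grip_force: 0.0
```

Request:
{"op": "drive_tool", "data": {"rows": [[0, 0, 0, -0.035, 0.0195, 0.01, 0.8], [0, 0, 0, -0.035, 0.0195, 0.01, 0.8], [0, 0, 0, -0.035, 0.0195, 0.01, 0.8], [0, 0, 0, -0.018, 0.009, 0.01, 0.8], [0, 0, 0, 0, 0, 0.01, 0.8], [0, 0, 0, 0, 0, 0, 0.8]]}}

```text
time: 3.08
tool_pos: [0.4356, 0.3318, 0.0992]
tcp_rot: [-2.081, -2.352, 0.005]
wrist_force: [-1.2, -0.1, -1.1]
width: 0.802
grip_force: 0.0
```

```bash
python3 -c "
from h import *
show(); go(.437,.3335,.02,7.2)"
```

```text
t 3.0833 pos [435.6 331.8  99.2] yaw 7.02 tz [-0.003 -0.002 -1.   ] F [-1.2 -0.1 -1.1] w 0.802 g 0.0 q [0.61 0.15 2.   0.   0.99 0.48]
turn deg [-0.19  0.08 -0.18] shift mm [ 1.5  1.6 79.2] q6 0.48
turn deg [1.2000e-01 3.1000e-01 1.7982e+02] shift mm [-1.5 -1.6 79.2] q6 0.48
```

Request:
{"op": "drive_tool", "data": {"rows": [[0, 0, 0, 0.0015, 0.0016, 0.03, 0.72], [0, 0, 0, 0, 0, 0.03, 0.72], [0, 0, 0, 0, 0, 0.025, 0.72], [0, 0, 0, 0, 0, 0.009, 0.72], [0, 0, 0, 0, 0, 0, 0.72], [0, 0, 0, 0, 0, 0, 0.72]]}}

```text
time: 3.58
tool_pos: [0.4374, 0.3364, 0.0077]
tcp_rot: [-2.076, -2.358, 0.0]
wrist_force: [0.9, 0.5, 0.3]
width: 0.72
grip_force: 0.0
```

Request:
{"op": "drive_tool", "data": {"rows": [[0, 0, 0, 0, 0, 0.002, 0.72], [0, 0, 0, 0, 0, 0.002, 0.72], [0, 0, 0, 0, 0, 0.001, 0.72], [0, 0, 0, 0, 0, 0, 0.72]]}}

```text
time: 3.92
tool_pos: [0.4383, 0.3358, 0.0032]
tcp_rot: [2.077, 2.356, 0.002]
wrist_force: [-0.3, 0.9, -1.0]
width: 0.718
grip_force: 0.0
```

Request:
{"op": "drive_tool", "data": {"rows": [[0, 0, 0, 0, 0, 0.001, 0.7], [0, 0, 0, 0, 0, 0.001, 0.7], [0, 0, 0, 0, 0, 0, 0.7], [0, 0, 0, 0, 0, 0, 0.7]]}}

```text
time: 4.25
tool_pos: [0.4376, 0.3353, 0.0002]
tcp_rot: [-2.078, -2.356, 0.0]
wrist_force: [0.5, -0.3, -0.3]
width: 0.701
grip_force: 0.0
```

Request:
{"op": "drive_tool", "data": {"rows": [[0, 0, 0, 0, 0, 0.001, 0.7], [0, 0, 0, 0, 0, 0, 0.7], [0, 0, 0, 0, 0, 0, 0.7]]}}

```text
time: 4.5
tool_pos: [0.4376, 0.3353, -0.0008]
tcp_rot: [-2.078, -2.356, 0.0]
wrist_force: [0.0, 0.2, 0.5]
width: 0.698
grip_force: 0.0
```

```bash
python3 -c "
from h import *
show(); go(.437,.3335,.00,7.2)"
```

```text
t 4.5 pos [437.6 335.3  -0.8] yaw 7.19 tz [-0. -0. -1.] F [0.  0.2 0.5] w 0.698 g 0.0 q [ 0.61  0.29  2.05 -0.    0.8   0.48]
turn deg [-0.01  0.01 -0.01] shift mm [-1.7 -0.9 -0.8] q6 0.48
turn deg [1.0000e-02 2.0000e-02 1.7999e+02] shift mm [ 1.7  0.9 -0.8] q6 0.48
```

Request:
{"op": "drive_tool", "data": {"rows": [[0, 0, 0, -0.0017, -0.0009, 0.0008, 0.65], [0, 0, 0, 0, 0, 0, 0.5], [0, 0, 0, 0, 0, 0, 0.4], [0, 0, 0, 0, 0, 0, 0.4], [0, 0, 0, 0, 0, 0, 0.4], [0, 0, 0, 0, 0, 0, 0.4]], "force": 50}}

```text
time: 5.0
tool_pos: [0.4371, 0.3336, -0.0012]
tcp_rot: [2.078, 2.356, 0.0]
wrist_force: [-0.8, -1.5, 4.2]
width: 0.562
grip_force: 52.2
```

Request:
{"op": "drive_tool", "data": {"rows": [[0, 0, 0, 0, 0, -0.005, 0.4], [0, 0, 0, 0, 0, -0.015, 0.4], [0, 0, 0, 0, 0, -0.02, 0.4], [0, 0, 6.3, 0, 0, -0.02, 0.4], [0, 0, 6.3, 0, 0, -0.02, 0.4], [0, 0, 0, 0, 0, 0, 0.4]]}}

```text
time: 5.5
tool_pos: [0.4395, 0.3354, 0.0824]
tcp_rot: [2.326, 2.111, 0.011]
wrist_force: [1.8, 0.0, -0.4]
width: 0.564
grip_force: 52.1
```

```bash
python3 -c "
from h import *
show(); go(.5697,-.009,.08,-5.5)"
```

```text
t 5.5 pos [439.5 335.4  82.4] yaw -5.56 tz [ 0.006  0.004 -1.   ] F [ 1.8  0.  -0.4] w 0.564 g 52.1 q [0.61 0.17 2.01 0.   0.95 0.7 ]
turn deg [ 0.31 -0.27 -0.06] shift mm [-330.4  162.6    2.4] q6 0.7
turn deg [ -0.42  -0.48 179.94] shift mm [ 330.4 -162.6    2.4] q6 0.7
```

Request:
{"op": "drive_tool", "data": {"rows": [[0, 0, 0, -0.033, 0.0163, 0, 0.4], [0, 0, 0, -0.033, 0.0163, 0, 0.4], [0, 0, 0, -0.033, 0.0163, 0, 0.4], [0, 0, 0, -0.033, 0.0163, 0, 0.4], [0, 0, 0, -0.033, 0.0163, 0, 0.4], [0, 0, 0, -0.033, 0.0163, 0, 0.4], [0, 0, 0, -0.033, 0.0163, 0, 0.4], [0, 0, 0, -0.033, 0.0163, 0, 0.4]]}}

```text
time: 6.17
tool_pos: [0.5413, 0.0567, 0.0769]
tcp_rot: [-2.319, -2.117, 0.002]
wrist_force: [0.6, 1.1, -1.4]
width: 0.559
grip_force: 52.1
```

Request:
{"op": "drive_tool", "data": {"rows": [[0, 0, 0, -0.033, 0.0163, 0.01, 0.4], [0, 0, 0, -0.033, 0.0163, 0.01, 0.4], [0, 0, 0, 0, 0, 0.01, 0.4], [0, 0, 0, 0, 0, 0, 0.4], [0, 0, 0, 0, 0, 0, 0.4]]}}

```text
time: 6.58
tool_pos: [0.5661, -0.0101, 0.0463]
tcp_rot: [-2.32, -2.112, 0.005]
wrist_force: [-1.0, 0.0, -2.5]
width: 0.563
grip_force: 52.2
```

```bash
cat > look.py <<'E'
import sys; from h import *
tag,x,y,z,s=sys.argv[1],*map(float,sys.argv[2:6]); ims=[]
for n in("top","side"):
    p=read_camera(n); u,v=w2px(p,[x,y,z]); h=32*s
    M=np.array([[400/(2*h),0,200-u*400/(2*h)],[0,400/(2*h),300-v*400/(2*h)]]); ims.append(cv2.warpAffine(p["color"][...,::-1],M,(400,600),flags=cv2.INTER_CUBIC)); print(n,"crop px = (px-%.1f,%.1f)*%.2f+(200,300)"%(u,v,200/h))
cv2.imwrite(f"pics/{tag}.png",np.hstack(ims)); show()
E
python3 look.py a .57 -.009 .06 1.6; python3 -c "
from h import *
go(.5697,-.009,.04,-5.5)"
```

```text
top crop px = (px-337.2,243.0)*3.91+(200,300)
side crop px = (px-318.2,241.0)*3.91+(200,300)
t 6.6833 pos [567.3  -9.2  47.9] yaw -5.28 tz [-0.001  0.    -1.   ] F [-0.6 -0.2 -1.1] w 0.559 g 52.2 q [-0.06  0.25  2.    0.    0.9   0.03]
turn deg [-0.09 -0.01  0.22] shift mm [0.4 2.4 7.9] q6 0.03
turn deg [ 2.0000e-02 -1.3000e-01 -1.7978e+02] shift mm [-0.4 -2.4  7.9] q6 0.03
```

View pics/a.png

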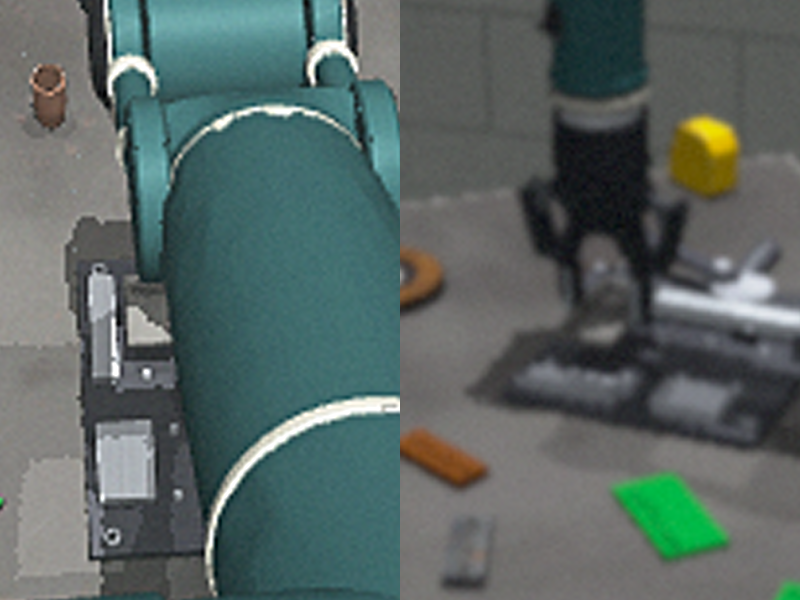

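View a shows the wide coupon held between the fingers; its free +y end is in the top view near px (318.5,246). I check the grasp offset along the length.

```bash
python3 - <<'E'
from h import *
p=read_camera("top"); g=cv2.cvtColor(p["color"],cv2.COLOR_RGB2GRAY)
s=status.read_state(); z=s["tool_pos"][2]+.0015+.006
a=np.radians(-5.5); R=np.array([[np.cos(a),-np.sin(a)],[np.sin(a),np.cos(a)]])
for r in(239,241,243,245,247,249): print(r,[int(x) for x in g[r,310:332]])
for r,c in((241,318),(245,318.5),(250,319)):
    X=px2w(p,c,r,z)[:2]; print((R.T@(X-s["tool_pos"][:2])*1000).round(1))
E
```

```text
239 [177, 170, 174, 168, 179, 145, 68, 57, 91, 77, 73, 64, 65, 49, 74, 69, 73, 79, 45, 49, 46, 64]
241 [176, 173, 171, 170, 175, 144, 62, 62, 92, 96, 63, 65, 79, 69, 102, 79, 93, 94, 63, 44, 47, 61]
243 [176, 176, 174, 170, 172, 225, 54, 62, 91, 92, 96, 99, 95, 98, 88, 87, 98, 99, 84, 43, 50, 61]
245 [178, 177, 177, 177, 180, 145, 29, 49, 140, 189, 190, 195, 87, 92, 93, 98, 100, 100, 110, 36, 44, 53]
247 [183, 185, 130, 128, 124, 147, 13, 45, 146, 184, 183, 186, 188, 194, 90, 97, 101, 97, 105, 47, 46, 61]
249 [143, 134, 131, 116, 254, 255, 49, 42, 108, 180, 175, 175, 183, 182, 187, 194, 80, 93, 102, 58, 43, 58]
[12.2 48.9]
[ 1.  48.2]
[-12.9  47.7]
```

Request:
{"op": "drive_tool", "data": {"rows": [[0, 0, 0, 0.0004, 0.0024, 0, 0.4], [0, 0, 0, 0, 0, 0.01, 0.4], [0, 0, 0, 0, 0, 0.01, 0.4], [0, 0, 0, 0, 0, 0.005, 0.4], [0, 0, 0, 0, 0, 0.004, 0.4], [0, 0, 0, 0, 0, 0, 0.4], [0, 0, 0, 0, 0, 0, 0.4]]}}

```text
time: 7.32
tool_pos: [0.5701, -0.0101, 0.0188]
tcp_rot: [-2.323, -2.114, 0.002]
wrist_force: [0.3, 0.0, -1.8]
width: 0.561
grip_force: 52.2
```

```bash
python3 -c "
from h import *
show();go(.5697,-.009,.011,-5.5)"
```

```text
t 7.3167 pos [570.1 -10.1  18.8] yaw -5.4 tz [-0.001  0.    -1.   ] F [ 0.3  0.  -1.8] w 0.561 g 52.2 q [-0.06  0.29  2.   -0.    0.85  0.03]
turn deg [-0.08  0.    0.1 ] shift mm [ 1.  -0.5  7.8] q6 0.03
turn deg [-0.000e+00 -1.200e-01 -1.799e+02] shift mm [-1.   0.5  7.8] q6 0.03
```

Request:
{"op": "drive_tool", "data": {"rows": [[0, 0, 0, 0.001, -0.0005, 0.003, 0.4], [0, 0, 0, 0, 0, 0.002, 0.4], [0, 0, 0, 0, 0, 0.0015, 0.4], [0, 0, 0, 0, 0, 0, 0.4], [0, 0, 0, 0, 0, 0, 0.4]]}}

```text
time: 7.73
tool_pos: [0.5702, -0.0091, 0.013]
tcp_rot: [-2.324, -2.114, 0.0]
wrist_force: [0.2, -0.2, -1.8]
width: 0.565
grip_force: 52.2
```

Request:
{"op": "drive_tool", "data": {"rows": [[0, 0, 0, 0, 0, 0.001, 0.4], [0, 0, 0, 0, 0, 0.001, 0.4], [0, 0, 0, 0, 0, 0, 0.4], [0, 0, 0, 0, 0, 0, 0.4]]}}

```text
time: 8.07
tool_pos: [0.5702, -0.0091, 0.0109]
tcp_rot: [-2.324, -2.114, 0.0]
wrist_force: [-0.7, -0.3, -2.1]
width: 0.559
grip_force: 52.2
```

Request:
{"op": "drive_tool", "data": {"rows": [[0, 0, 0, 0, 0, 0.0007, 0.4], [0, 0, 0, 0, 0, 0, 0.4], [0, 0, 0, 0, 0, 0, 0.4]]}}

```text
time: 8.32
tool_pos: [0.5703, -0.0091, 0.0108]
tcp_rot: [-2.324, -2.114, 0.0]
wrist_force: [-1.7, -0.8, 3.3]
width: 0.561
grip_force: 52.8
```

Request:
{"op": "drive_tool", "data": {"rows": [[0, 0, 0, 0, 0, 0, 0.62], [0, 0, 0, 0, 0, 0, 0.7], [0, 0, 0, 0, 0, 0, 0.7], [0, 0, 0, 0, 0, -0.005, 0.7], [0, 0, 0, 0, 0, -0.02, 0.7], [0, 0, 0, 0, 0, -0.035, 0.7], [0, 0, 0, 0, 0, -0.035, 0.7]]}}

```text
time: 8.9
tool_pos: [0.5686, -0.009, 0.1049]
tcp_rot: [-2.322, -2.112, 0.004]
wrist_force: [0.1, -0.4, -0.6]
width: 0.701
grip_force: 0.0
```

```bash
python3 -c "
from h import *
show();go(.578,.275,.1,16.2)"
```

```text
t 8.9 pos [568.6  -9.  104.9] yaw -5.41 tz [-0.004  0.    -1.   ] F [ 0.1 -0.4 -0.6] w 0.701 g 0.0 q [-0.06  0.18  1.95  0.    1.01  0.03]
turn deg [ -0.22  -0.03 -21.61] shift mm [270.1  88.2   4.9] q6 0.03
turn deg [-5.0000e-02  3.1000e-01  1.5839e+02] shift mm [-270.1  -88.2    4.9] q6 0.03
```

Request:
{"op": "drive_tool", "data": {"rows": [[0, 0, -7.1, 0, 0, 0, 0.7], [0, 0, -7.1, 0, 0, 0, 0.7], [0, 0, -7.1, 0, 0, 0, 0.65], [0, 0, -0.3, 0.034, 0.011, 0, 0.6], [0, 0, 0, 0.034, 0.011, 0, 0.6], [0, 0, 0, 0.034, 0.011, 0, 0.6], [0, 0, 0, 0.034, 0.011, 0, 0.6], [0, 0, 0, 0.034, 0.011, 0, 0.6]]}}

```text
time: 9.57
tool_pos: [0.5759, 0.1711, 0.1058]
tcp_rot: [1.887, 2.511, 0.001]
wrist_force: [0.4, -0.5, -0.5]
width: 0.599
grip_force: 0.0
```

Request:
{"op": "drive_tool", "data": {"rows": [[0, 0, 0, 0.034, 0.011, 0, 0.6], [0, 0, 0, 0.034, 0.011, 0.01, 0.6], [0, 0, 0, 0.032, 0.011, 0.02, 0.6], [0, 0, 0, 0, 0, 0.02, 0.6], [0, 0, 0, 0, 0, 0, 0.6], [0, 0, 0, 0, 0, 0, 0.6], [0, 0, 0, 0, 0, 0, 0.6]]}}

```text
time: 10.15
tool_pos: [0.5799, 0.2741, 0.0559]
tcp_rot: [1.887, 2.511, -0.0]
wrist_force: [-0.1, 0.0, 1.4]
width: 0.6
grip_force: 0.0
```

```bash
python3 - <<'E'
from h import *
show();go(.578,.275,.003,16.2)
p=read_camera("top"); cv2.imwrite("pics/t1.png",cv2.resize(p["color"][195:320,290:440,::-1],None,fx=4.8,fy=4.8,interpolation=2))
E
```

```text
t 10.15 pos [579.9 274.1  55.9] yaw 16.16 tz [ 0. -0. -1.] F [-0.1  0.   1.4] w 0.6 g 0.0 q [ 0.4   0.36  1.83 -0.    0.96  0.12]
turn deg [ 0.01  0.02 -0.04] shift mm [ 1.4 -1.6 52.9] q6 0.12
turn deg [ 2.0000e-02 -1.0000e-02  1.7996e+02] shift mm [-1.4  1.6 52.9] q6 0.12
```

View pics/t1.png

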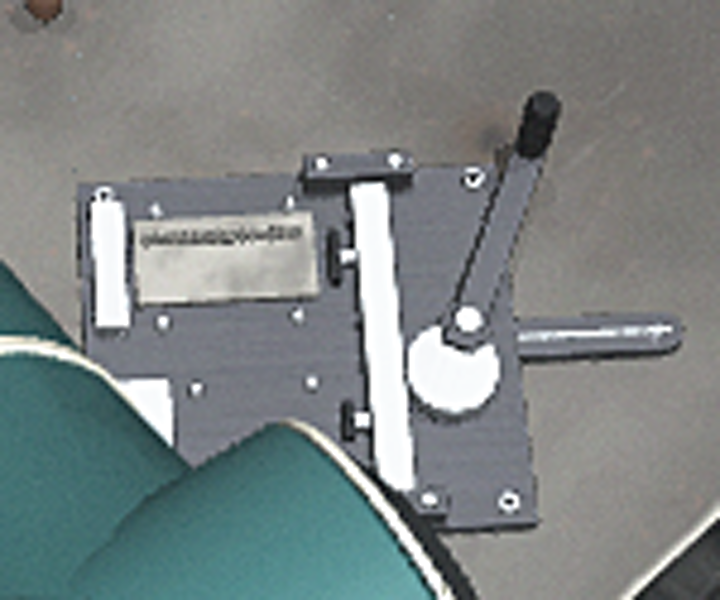

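View t1 shows the wide coupon lying in its pocket between the pins, at crop (225,258). It has gaps to both the stop and the plunger, and the lever is still at rest. Next I pick up the narrow one.

Request:
{"op": "drive_tool", "data": {"rows": [[0, 0, 0, 0.0014, -0.0016, 0.02, 0.6], [0, 0, 0, 0, 0, 0.02, 0.6], [0, 0, 0, 0, 0, 0.008, 0.6], [0, 0, 0, 0, 0, 0.004, 0.6], [0, 0, 0, 0, 0, 0.001, 0.6], [0, 0, 0, 0, 0, 0, 0.6], [0, 0, 0, 0, 0, 0, 0.6]]}}

```text
time: 10.78
tool_pos: [0.5788, 0.2758, 0.0036]
tcp_rot: [1.886, 2.511, 0.003]
wrist_force: [-0.8, -0.2, -0.2]
width: 0.597
grip_force: 0.0
```

Request:
{"op": "drive_tool", "data": {"rows": [[0, 0, 0, 0, 0, 0, 0.4], [0, 0, 0, 0, 0, 0, 0.2], [0, 0, 0, 0, 0, 0, 0.2], [0, 0, 0, 0, 0, 0, 0.2], [0, 0, 0, 0, 0, 0, 0.2], [0, 0, 0, 0, 0, 0, 0.2]]}}

```text
time: 11.28
tool_pos: [0.5785, 0.276, 0.0037]
tcp_rot: [1.886, 2.512, 0.002]
wrist_force: [-1.4, -0.5, 5.6]
width: 0.329
grip_force: 50.2
```

Request:
{"op": "drive_tool", "data": {"rows": [[0, 0, 0, 0, 0, -0.005, 0.2], [0, 0, 0, 0, 0, -0.015, 0.2], [0, 0, 0, 0, 0, -0.02, 0.2], [0, 0, 7.1, 0, 0, -0.02, 0.2], [0, 0, 7.1, 0, 0, -0.02, 0.2], [0, 0, 7.1, 0, 0, 0, 0.2], [0, 0, 0.4, 0, 0, 0, 0.2], [0, 0, 0, 0, 0, 0, 0.2]]}}

```text
time: 11.95
tool_pos: [0.5771, 0.2754, 0.0819]
tcp_rot: [-2.322, -2.115, 0.001]
wrist_force: [-0.5, -0.5, -1.8]
width: 0.324
grip_force: 49.6
```

```bash
python3 -c "
from h import *
show();go(.4742,-.0097,.08,-5.5)"
```

```text
t 11.95 pos [577.1 275.4  81.9] yaw -5.33 tz [-0.001 -0.    -1.   ] F [-0.5 -0.5 -1.8] w 0.324 g 49.6 q [ 0.41  0.33  1.82 -0.    1.    0.5 ]
turn deg [-0.05  0.03  0.17] shift mm [-293.7  -75.1    1.9] q6 0.5
turn deg [-4.0000e-02 -8.0000e-02 -1.7983e+02] shift mm [293.7  75.1   1.9] q6 0.5
```

Request:
{"op": "drive_tool", "data": {"rows": [[0, 0, 0.1, -0.0327, -0.0083, 0, 0.2], [0, 0, 0, -0.0327, -0.0083, 0, 0.2], [0, 0, 0, -0.0327, -0.0083, 0, 0.2], [0, 0, 0, -0.0327, -0.0083, 0, 0.2], [0, 0, 0, -0.0327, -0.0083, 0, 0.2], [0, 0, 0, -0.0327, -0.0083, 0, 0.2], [0, 0, 0, -0.0327, -0.0083, 0, 0.2], [0, 0, 0, -0.0327, -0.0083, 0, 0.2]]}}

```text
time: 12.62
tool_pos: [0.4839, 0.0205, 0.0809]
tcp_rot: [-2.322, -2.114, 0.003]
wrist_force: [0.6, -1.2, -2.2]
width: 0.33
grip_force: 49.7
```

Request:
{"op": "drive_tool", "data": {"rows": [[0, 0, 0, -0.0321, -0.0087, 0.01, 0.2], [0, 0, 0, 0, 0, 0.015, 0.2], [0, 0, 0, 0, 0, 0.01, 0.2], [0, 0, 0, 0, 0, 0, 0.2], [0, 0, 0, 0, 0, 0, 0.2]]}}

```text
time: 13.03
tool_pos: [0.4732, -0.0087, 0.046]
tcp_rot: [-2.324, -2.111, 0.003]
wrist_force: [-0.1, 1.0, -1.4]
width: 0.326
grip_force: 49.7
```

```bash
python3 look.py b .474 -.0097 .05 1.3; python3 -c "
from h import *
go(.4742,-.0097,.016,-5.5)"
```

```text
top crop px = (px-343.6,279.3)*4.81+(200,300)
side crop px = (px-348.4,247.7)*4.81+(200,300)
t 13.1333 pos [474.9  -8.5  47.4] yaw -5.48 tz [ 0.  0. -1.] F [-0.4  0.2 -2.1] w 0.331 g 49.7 q [-0.07  0.08  2.19  0.    0.87  0.03]
turn deg [ 0.01 -0.01  0.02] shift mm [-1.2 -0.6 31.4] q6 0.03
turn deg [ 1.0000e-02  1.0000e-02 -1.7998e+02] shift mm [ 1.2  0.6 31.4] q6 0.03
```

View pics/b.png

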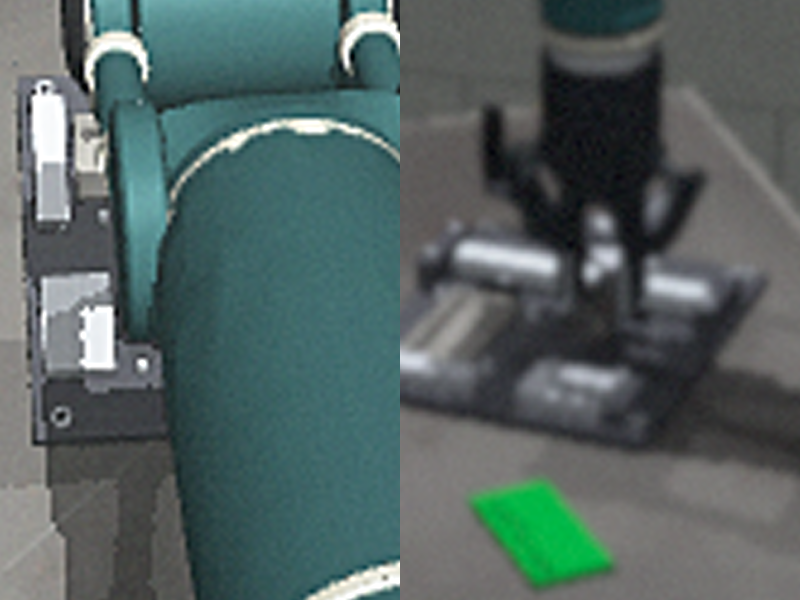

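View b shows the narrow coupon in the fingers over the narrow pocket, with the wide one still in its place behind. I lower it.

Request:
{"op": "drive_tool", "data": {"rows": [[0, 0, 0, -0.001, -0.0004, 0.01, 0.2], [0, 0, 0, 0, 0, 0.01, 0.2], [0, 0, 0, 0, 0, 0.005, 0.2], [0, 0, 0, 0, 0, 0.003, 0.2], [0, 0, 0, 0, 0, 0, 0.2], [0, 0, 0, 0, 0, 0, 0.2], [0, 0, 0, 0, 0, 0, 0.2]]}}

```text
time: 13.72
tool_pos: [0.4741, -0.0103, 0.0194]
tcp_rot: [2.327, 2.11, 0.0]
wrist_force: [-0.3, -0.4, -1.2]
width: 0.33
grip_force: 49.7
```

```bash
python3 -c "
from h import *
show();go(.4742,-.0097,.0155,-5.5)"
```

```text
t 13.7167 pos [474.1 -10.3  19.4] yaw -5.6 tz [ 0. -0. -1.] F [-0.3 -0.4 -1.2] w 0.33 g 49.7 q [-0.07  0.13  2.21 -0.    0.81  0.02]
turn deg [ 0.02  0.   -0.1 ] shift mm [0.6 0.1 3.9] q6 0.02
turn deg [ 0.000e+00 -3.000e-02  1.799e+02] shift mm [-0.6 -0.1  3.9] q6 0.02
```

Request:
{"op": "drive_tool", "data": {"rows": [[0, 0, 0, 0.0005, 0, 0.0015, 0.2], [0, 0, 0, 0, 0, 0.001, 0.2], [0, 0, 0, 0, 0, 0.0005, 0.2], [0, 0, 0, 0, 0, 0, 0.2], [0, 0, 0, 0, 0, 0, 0.2]]}}

```text
time: 14.13
tool_pos: [0.4739, -0.0098, 0.0163]
tcp_rot: [2.327, 2.11, 0.0]
wrist_force: [-0.6, 0.4, -2.2]
width: 0.33
grip_force: 49.7
```

Request:
{"op": "drive_tool", "data": {"rows": [[0, 0, 0, 0, 0, 0.001, 0.2], [0, 0, 0, 0, 0, 0, 0.2], [0, 0, 0, 0, 0, 0, 0.2]]}}

```text
time: 14.38
tool_pos: [0.4741, -0.0098, 0.0156]
tcp_rot: [2.327, 2.11, 0.0]
wrist_force: [-0.5, -0.2, 1.8]
width: 0.331
grip_force: 50.1
```

Request:
{"op": "drive_tool", "data": {"rows": [[0, 0, 0, 0, 0, 0, 0.4], [0, 0, 0, 0, 0, 0, 0.5], [0, 0, 0, 0, 0, 0, 0.5], [0, 0, 0, 0, 0, -0.005, 0.5], [0, 0, 0, 0, 0, -0.02, 0.5], [0, 0, 0, 0, 0, -0.035, 0.5], [0, 0, 0, 0, 0, -0.035, 0.5], [0, 0, 0, 0, 0, -0.025, 0.5]]}}

```text
time: 15.05
tool_pos: [0.4749, -0.0098, 0.1384]
tcp_rot: [2.326, 2.109, 0.003]
wrist_force: [0.8, 0.6, 0.2]
width: 0.496
grip_force: 0.0
```

```bash
python3 -c "
from h import *
show()
for a in (27.5,60,-5.5,-60): print(a);go(.604,-.183,.13,a)"
```

```text
t 15.05 pos [474.9  -9.8 138.4] yaw -5.6 tz [ 0.003 -0.    -1.   ] F [0.8 0.6 0.2] w 0.496 g 0.0 q [-0.07 -0.04  2.12  0.    1.06  0.02]
27.5
turn deg [  0.16   0.04 -33.1 ] shift mm [-213.2   34.6    8.4] q6 0.02
turn deg [ 6.0000e-02 -2.1000e-01  1.4689e+02] shift mm [213.2 -34.6   8.4] q6 0.02
60
turn deg [  0.15   0.09 -65.6 ] shift mm [-198.4  -85.4    8.4] q6 0.02
turn deg [ 1.0000e-01 -1.7000e-01  1.1439e+02] shift mm [198.4  85.4   8.4] q6 0.02
-5.5
turn deg [ 0.16 -0.01 -0.1 ] shift mm [-160.   145.1    8.4] q6 0.02
turn deg [-1.0000e-02 -2.6000e-01  1.7989e+02] shift mm [ 160.  -145.1    8.4] q6 0.02
-60
turn deg [ 0.15 -0.08 54.4 ] shift mm [ 25.2 214.5   8.4] q6 0.02
turn deg [ 1.000e-01  1.800e-01 -1.256e+02] shift mm [ -25.2 -214.5    8.4] q6 0.02
```

Request:
{"op": "drive_tool", "data": {"rows": [[0, 0, -6.62, 0, 0, 0, 0.55], [0, 0, -6.62, 0, 0, 0, 0.55], [0, 0, -6.62, 0, 0, 0, 0.55], [0, 0, -6.62, 0, 0, 0, 0.55], [0, 0, -6.62, 0, 0, 0, 0.55], [0, 0, 0, -0.0355, 0.0058, 0, 0.55], [0, 0, 0, -0.0355, 0.0058, 0, 0.55], [0, 0, 0, -0.0355, 0.0058, 0, 0.55]]}}

```text
time: 15.72
tool_pos: [0.5391, -0.0968, 0.1358]
tcp_rot: [1.627, 2.686, 0.001]
wrist_force: [1.6, 2.0, -0.4]
width: 0.555
grip_force: 0.0
```

Request:
{"op": "drive_tool", "data": {"rows": [[0, 0, 0, -0.0355, 0.0058, 0, 0.55], [0, 0, 0, -0.0355, 0.0058, 0, 0.55], [0, 0, 0, -0.0355, 0.0058, 0, 0.55], [0, 0, 0, 0, 0, 0, 0.55], [0, 0, 0, 0, 0, 0, 0.55]]}}

```text
time: 16.13
tool_pos: [0.6038, -0.1843, 0.1352]
tcp_rot: [-1.633, -2.684, -0.0]
wrist_force: [-0.3, 0.6, -0.3]
width: 0.549
grip_force: 0.0
```

```bash
python3 - <<'E'
from h import *
show();go(.604,-.183,.058,27.5)
p=read_camera("top"); q=read_camera("side")
cv2.imwrite("pics/t2.png",np.hstack([cv2.resize(a[r:r+120,c:c+80,::-1],(400,600),interpolation=2) for a,r,c in((p["color"],200,300),(q["color"],190,290))]))
E
```

```text
t 16.1333 pos [ 603.8 -184.3  135.2] yaw 27.36 tz [-0.  0. -1.] F [-0.3  0.6 -0.3] w 0.549 g 0.0 q [-0.34  0.26  1.8   0.    1.09 -0.81]
turn deg [ 0.   -0.   -0.14] shift mm [ 1.1  0.7 77.2] q6 -0.81
turn deg [ -0.    -0.   179.86] shift mm [-1.1 -0.7 77.2] q6 -0.81
```

View pics/t2.png

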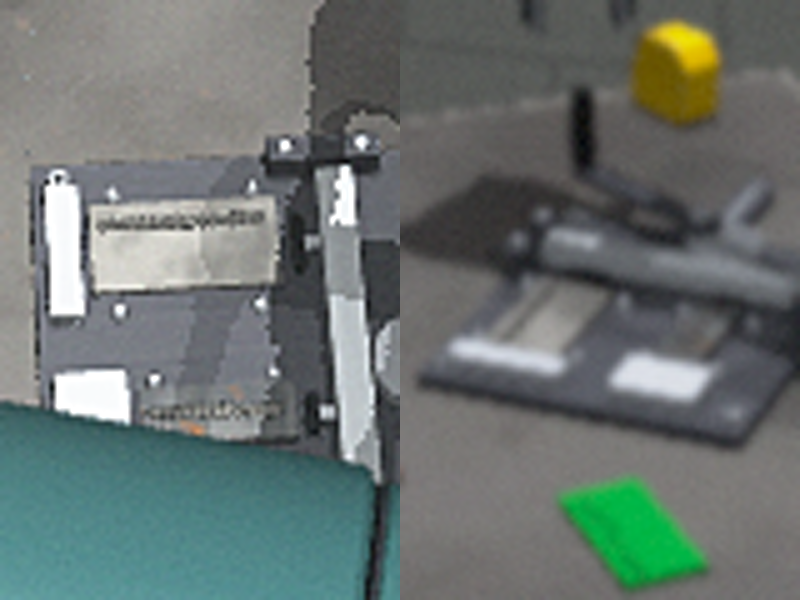

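View t2 shows both coupons flat in their own pockets, wide at crop (185,245) and narrow at crop (215,415). In the side view the lever is at rest, with the black grip upright at crop (580,130) below the open fingers. Now I grip the lever.

Request:
{"op": "drive_tool", "data": {"rows": [[0, 0, 0, 0.001, 0.0007, 0.02, 0.55], [0, 0, 0, 0, 0, 0.02, 0.55], [0, 0, 0, 0, 0, 0.02, 0.55], [0, 0, 0, 0, 0, 0.017, 0.55], [0, 0, 0, 0, 0, 0, 0.55], [0, 0, 0, 0, 0, 0, 0.55]]}}

```text
time: 16.73
tool_pos: [0.6015, -0.1798, 0.0574]
tcp_rot: [-1.627, -2.684, 0.001]
wrist_force: [-0.2, 0.5, 0.8]
width: 0.547
grip_force: 0.0
```

Request:
{"op": "drive_tool", "data": {"rows": [[0, 0, 0, 0, 0, 0, 0.35], [0, 0, 0, 0, 0, 0, 0.2], [0, 0, 0, 0, 0, 0, 0.1], [0, 0, 0, 0, 0, 0, 0.1], [0, 0, 0, 0, 0, 0, 0.1], [0, 0, 0, 0, 0, 0, 0.1], [0, 0, 0, 0, 0, 0, 0.1]], "force": 40}}

```text
time: 17.32
tool_pos: [0.6017, -0.1826, 0.0604]
tcp_rot: [-1.629, -2.685, 0.004]
wrist_force: [-8.9, -1.7, 8.1]
width: 0.194
grip_force: 39.2
```

```bash
python3 - <<'E'
from h import *
show()
s=status.read_state(); g=s["tool_pos"][:2]*1000; R=Rn.from_rotvec(s["tcp_rot"]).as_matrix()
piv=np.array([509.,-129.]); v=g-piv; print("r",np.hypot(*v),"ang",np.degrees(np.arctan2(v[1],v[0])))
# arc waypoints about the pivot, end at lever angle -95.5
a0=np.degrees(np.arctan2(v[1],v[0])); r0=np.hypot(*v); prev=g
for k,a in enumerate(np.linspace(a0,-95.5,17)[1:],1):
    rr=r0+(110-r0)*k/16; w=piv+rr*np.array([np.cos(np.radians(a)),np.sin(np.radians(a))]); d=R.T@np.r_[w-prev,0]; prev=w; print(k,d.round(1),w.round(1))
E
```

```text
t 17.3167 pos [ 601.7 -182.6   60.4] yaw 27.51 tz [-0.003 -0.002 -1.   ] F [-8.9 -1.7  8.1] w 0.194 g 39.2 q [-0.33  0.33  1.85 -0.    0.96 -0.81]
r 107.08272071505883 ang -30.01195951447198
1 [-4.  -6.5  0. ] [ 597.8 -189.1]
2 [-3.6 -6.8  0. ] [ 593.4 -195.4]
3 [-3.1 -7.   0. ] [ 588.6 -201.4]
4 [-2.6 -7.3  0. ] [ 583.4 -207.1]
5 [-2.  -7.4  0. ] [ 577.7 -212.3]
6 [-1.5 -7.6  0. ] [ 571.7 -217.1]
7 [-1.  -7.7  0. ] [ 565.4 -221.6]
8 [-0.4 -7.7  0. ] [ 558.7 -225.5]
9 [ 0.1 -7.8  0. ] [ 551.7 -229. ]
10 [ 0.7 -7.7  0. ] [ 544.6 -231.9]
11 [ 1.2 -7.7  0. ] [ 537.2 -234.4]
12 [ 1.8 -7.6  0. ] [ 529.6 -236.3]
13 [ 2.3 -7.5  0. ] [ 521.9 -237.7]
14 [ 2.9 -7.3  0. ] [ 514.1 -238.5]
15 [ 3.4 -7.1  0. ] [ 506.3 -238.8]
16 [ 3.9 -6.8  0. ] [ 498.5 -238.5]
```

Request:
{"op": "drive_tool", "data": {"rows": [[0, 0, 0, -0.004, -0.0065, 0, 0.1], [0, 0, 0, -0.0036, -0.0068, 0, 0.1], [0, 0, 0, -0.003, -0.007, 0, 0.1], [0, 0, 0, -0.0026, -0.0073, 0, 0.1], [0, 0, 0, -0.002, -0.0074, 0, 0.1], [0, 0, 0, 0, 0, 0, 0.1]]}}

```text
time: 17.82
tool_pos: [0.5818, -0.2115, 0.0605]
tcp_rot: [1.63, 2.679, 0.005]
wrist_force: [5.9, 1.9, -2.9]
width: 0.193
grip_force: 40.2
```

```bash
python3 -c "
from h import *
show()"
```

```text
t 17.8167 pos [ 581.8 -211.5   60.5] yaw 27.35 tz [ 0.007 -0.    -1.   ] F [ 5.9  1.9 -2.9] w 0.193 g 40.2 q [-0.39  0.31  1.88  0.    0.94 -0.87]
```

Request:
{"op": "drive_tool", "data": {"rows": [[0, 0, 0, -0.0015, -0.0076, 0, 0.1], [0, 0, 0, -0.001, -0.0077, 0, 0.1], [0, 0, 0, -0.0004, -0.0077, 0, 0.1], [0, 0, 0, 0.0001, -0.0078, 0, 0.1], [0, 0, 0, 0.0007, -0.0077, 0, 0.1], [0, 0, 0, 0.0012, -0.0077, 0, 0.1], [0, 0, 0, 0, 0, 0, 0.1]]}}

```text
time: 18.4
tool_pos: [0.543, -0.2365, 0.0609]
tcp_rot: [1.626, 2.673, 0.001]
wrist_force: [10.5, -5.7, -7.8]
width: 0.194
grip_force: 40.5
```

```bash
python3 -c "
from h import *
show(); go(.4985,-.2385,.0603,27.5)"
```

```text
t 18.4 pos [ 543.  -236.5   60.9] yaw 27.39 tz [ 0.011 -0.006 -1.   ] F [10.5 -5.7 -7.8] w 0.194 g 40.5 q [-0.45  0.26  1.94 -0.    0.92 -0.93]
turn deg [ 0.42  0.6  -0.11] shift mm [ 18.8 -40.4   0.6] q6 -0.93
turn deg [  0.95  -0.65 179.88] shift mm [-18.8  40.4   0.6] q6 -0.93
```

Request:
{"op": "drive_tool", "data": {"rows": [[0, 0, 0, 0.0018, -0.0076, 0, 0.1], [0, 0, 0, 0.0023, -0.0075, 0, 0.1], [0, 0, 0, 0.0029, -0.0073, 0, 0.1], [0, 0, 0, 0.0034, -0.0071, 0, 0.1], [0, 0, 0, 0.0039, -0.0068, 0, 0.1], [0, 0, 0, 0, 0, 0, 0.1], [0, 0, 0, 0, 0, 0, 0.1]]}}

```text
time: 18.98
tool_pos: [0.5037, -0.24, 0.0609]
tcp_rot: [1.626, 2.675, 0.0]
wrist_force: [6.8, -5.5, -5.2]
width: 0.192
grip_force: 39.8
```

```bash
python3 - <<'E'
from h import *
show(); go(.4985,-.2385,.0603,27.5)
p=read_camera("top"); q=read_camera("side")
cv2.imwrite("pics/t3.png",np.hstack([cv2.resize(a[r:r+120,c:c+80,::-1],(400,600),interpolation=2) for a,r,c in((p["color"],200,365),(q["color"],150,320))]))
for im in(p,q):print(w2px(im,[.4985,-.2385,.09]),w2px(im,[.4985,-.2385,.0]))
E
```

```text
t 18.9833 pos [ 503.7 -240.    60.9] yaw 27.42 tz [ 0.009 -0.005 -1.   ] F [ 6.8 -5.5 -5.2] w 0.192 g 39.8 q [-0.49  0.21  2.02 -0.    0.91 -0.97]
turn deg [ 0.34  0.52 -0.09] shift mm [ 3.7 -3.9  0.6] q6 -0.97
turn deg [  0.82  -0.53 179.91] shift mm [-3.7  3.9  0.6] q6 -0.97
[433.45049828 251.4867716 ] [426.97820546 264.60406064]
[359.96866309 205.06242809] [359.80263349 229.27693914]
```

View pics/t3.png

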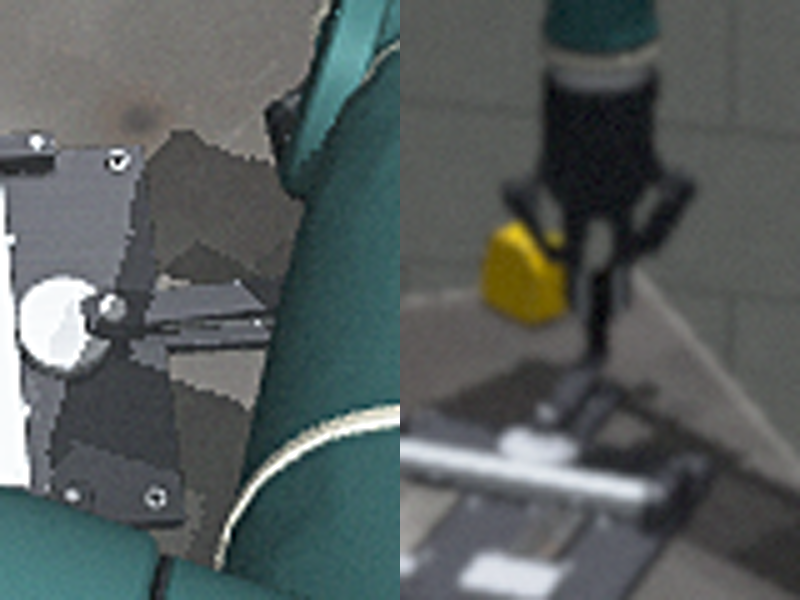

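Request:
{"op": "drive_tool", "data": {"rows": [[0, 0, 0, 0.0015, -0.0022, 0, 0.1], [0, 0, 0, 0.0015, -0.0022, 0, 0.1], [0, 0, 0, 0, 0, 0, 0.1], [0, 0, 0, 0, 0, 0, 0.1], [0, 0, 0, 0, 0, 0, 0.1]]}}

```text
time: 19.5
tool_pos: [0.4984, -0.2394, 0.061]
tcp_rot: [1.625, 2.676, -0.0]
wrist_force: [5.8, -5.4, -4.3]
width: 0.197
grip_force: 40.3
```

```bash
python3 - <<'E'
from h import *
show(); go(.4985,-.2385,.0603,27.5)
p=read_camera("top"); im=cv2.resize(p["color"][200:320,300:460,::-1],(800,600),interpolation=2)
piv=np.array([509.,-129.])
for a,c in((-95.5,(0,255,0)),(-92,(0,0,255))):
    d=np.array([np.cos(np.radians(a)),np.sin(np.radians(a))]);n=np.array([-d[1],d[0]])
    for s in(-9,9):
        P=[tuple(int(k) for k in ((w2px(p,np.r_[(piv+d*r+n*s)/1000,.039])-[300,200]+.5)*5)) for r in(20,100)]
        cv2.line(im,*P,c,1)
cv2.imwrite("pics/t4.png",im)
E
```

```text
t 19.5 pos [ 498.4 -239.4   61. ] yaw 27.45 tz [ 0.009 -0.005 -1.   ] F [ 5.8 -5.4 -4.3] w 0.197 g 40.3 q [-0.49  0.2   2.03 -0.    0.91 -0.97]
turn deg [ 0.3   0.51 -0.05] shift mm [0.8 0.5 0.7] q6 -0.97
turn deg [  0.8   -0.48 179.95] shift mm [-0.8 -0.5  0.7] q6 -0.97
```

View pics/t4.png

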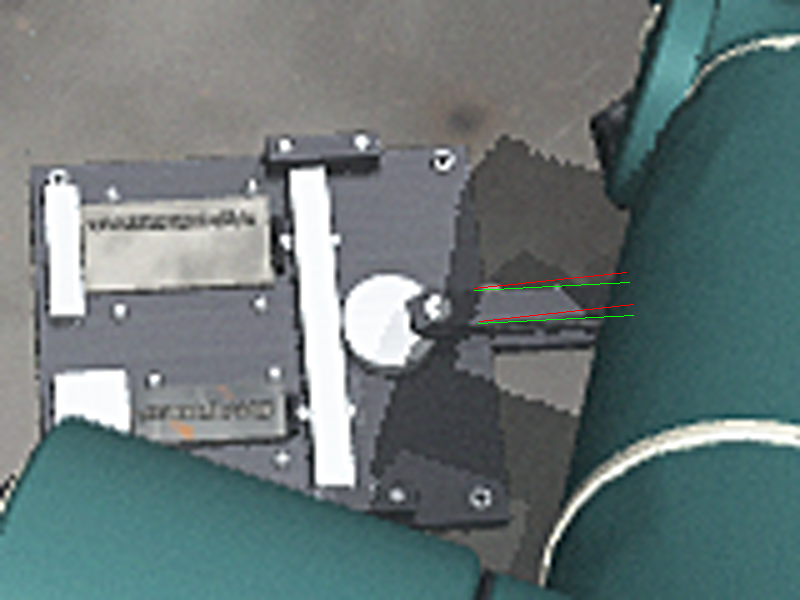

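View t4 shows the lever bar along the green expected line over the tongue. Both coupons are pushed against their stops with the plungers on them, so I hand in.

```bash
python3 -c "
from workcell import workorder
print(workorder.finish_job())"
```

```text
the job is handed in; nothing more can be done
None
```

I handed the job in at 19.5 s with both steel coupons lying in their own pockets against their stops and the lever gripped straight over the tongue (its grip about 1 mm from where I measured the peak point); the hand-in returned no verdict.

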